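# Decant the malachite drawer into the jar

## Robot

A 7-joint arm with a two-finger parallel gripper is mounted at the origin on the work surface. World frame = base frame: x ahead of the robot, y to its left, z up, the work surface at z = 0. Lengths are in m, angles in rad, forces in N, time in s.
With the tool pointing down it reaches from about 0.35 to 0.9 m from the base axis. Payload 8.1 kg.
Tool frame: the origin (TCP) lies between the finger pads, 19 mm behind the fingertips; this is the grasp point; z points along the fingers, y is the line along which they close (so a half turn about z gives the same grasp; the last joint's range is limited). The gripper opens to 92 mm and grips with 3 to 60 N. Pads are 19 mm wide; open, the fingers measure 130 mm over their backs; the gripper's body (75 mm by 190 mm) begins 47 mm behind the grasp point.
Start: joints at [1.171, 0.434, 0.025, 1.573, -0.012, 1.134, -0.075], TCP at [0.183, -0.598, 0.246] pointing down, gripper open.
Joint ranges: [-2.62, 2.62], [-0.44, 2.09], [-1.27, 1.32], [0.08, 2.57], [-1.32, 4.46], [0.12, 2], [-2.74, 2.74]. Speed limits (rad/s): [2.22, 2.22, 3.01, 3.01, 3.14, 3.14, 3.14].

## Interface

Orientations are given as a rotation vector (axis times angle).
In Python, from cell import observe, cams, job gives the robot as it stands. The module is installed in compiled form; this text tells all that it offers.
- The arm moves only by the tool step_arm, never from a script. Its argument "steps" is a list of rows, each a list of 6 numbers: the shift along the world's x, y, z in mm, then the turn, a rotation vector about the world's x, y, z in rad. In form: [[dx, dy, dz, rx, ry, rz], ...]. A call has 1 to 20 rows; each row shifts and turns the commanded pose from where the row before left it; what a row does not reach is not made up. A row lasts 1/12 s, in which the tool goes at most 41.7 mm and 7.16 degrees, less where a joint would pass 70% of its speed; a pose out of reach is approached as far as the arm can. A call with a gripper value outside its range is refused whole. "gripper" is the opening, from 0 (shut) to 1 (fully open), set as the call begins (left out, the last holds). The fingers move at their own pace and stop on an object; "force" is the grip in N (left out, the last holds). Time passes only in rows, so rows that do not move let the fingers close. It gives the time, the measured TCP pose, the force, the opening and the grip force at its end, in the units of the state.
- observe(): the state, without advancing time (a new reading comes with each control period).
- cams.get_image(name): name is "scene" or "top"; returns the picture (400x640x3 uint8, red, green, blue); there is no depth.
- cams.get_calibration(name): a dict with "fov_y" (degrees; the focal length in pixels is half the picture's height over the tangent of half this angle, whatever the lens; pixels are square), "cx", "cy" (the principal point, pixels), "dist_coeffs" ([k1, k2, p1, p2, k3] as OpenCV has them; the pictures are not rectified), "world_to_cam" (4x4, takes a point from world to camera coordinates). Camera axes: x right, y up, looking along -z (the intrinsics and any distortion apply to the point x, -y, -z); pixel columns grow to the right and rows downward; lengths in m; the calibration is good to about 2 mm. A picture is of the moment at which its call begins. get_calibration takes no time and is no camera call.
- job.sign_off(): hands the job in; it is judged then, once.
The state is a dict: "clock": time; "joints": joint angles; "dq": joint speeds; "joint_efforts": joint torques, N m; "position": TCP position; "ee_rot": TCP orientation; "force": force on the tool from outside, world axes, zero at the start; "ft_torque": the same for the moment, N m; "width": opening from 0.0 (shut) to 1.0 (fully open); "gripper_force": force on a finger pad.
Only numpy, scipy, OpenCV 4.12 (cv2) and the standard library are available. Lean on these libraries where they do the work, as an engineer would, in place of code of your own. Each camera call takes 0.05 s, during which the arm holds its last target. There are 200 camera calls.

## Task

Empty the green stones into the glass jar: draw the drawer with the yellow pull right out of the red cabinet on to the bench and let go of it, then take it by its two side walls, behind the pull, and pour all six stones over its front lip through the funnel into the jar. Stand the empty drawer upright on the bench, leave the jar upright with the funnel still seated in its neck, and disturb nothing else.

Things in the scene. Friction and masses are not known exactly. Their poses are not given: they have to be found in the camera images.
- cabinet: Low small-parts cabinet, fixed: red frame 125 mm deep (x), 214 wide (y), 55 high; three open bays in a row, each 66 mm wide and 46 high, 70 mm apart along y, the middle one at y = 0. Its front, -x, faces roughly to the robot. Bay floors are 4 mm thick, with no catch or stop: a drawer slides out with 1 to 2 N, then drops 4 mm to the bench. Origin: centre of the underside, z up.
- drawer: Drawer with the YELLOW pull, in one of the three bays, 4 to 16 mm open, the six green stones loose in it. Pale plastic tray 120 mm long (x), 60 wide (y), 44 high; walls and floor 3 mm; 85 to 170 g. Origin: centre of the underside; -x is its front, z up. The inner floor is flat from the back wall (x = 60 mm) to x = -8 mm; from there a 27 degree ramp rises to the front lip, 30 mm up.
- drawer_pull (a point): Grip point of the drawer's yellow pull: an upright fin 10 mm thick (y) standing 26 mm out from the drawer's front, from 6 to 28 mm above the drawer's underside. The point lies 74 mm in front of the drawer's origin (14 mm out from the front face) and 22 mm above its underside; axes as the drawer's.
- drawer_lip (a point): Middle of the drawer's pouring lip, the upper edge of its front, between the side walls: 60 mm in front of the drawer's origin, 30 mm above its underside; axes as the drawer's. With the front end tipped down more than about 30 degrees the stones roll along the ramp and out over it, nearly all by 55, the last by about 65.
- drawer_left: A like drawer with a BLACK pull, holding pearls, in another bay: to be left alone. Origin and size as the drawer's.
- drawer_right: A like drawer with a BLACK pull, holding brass rings, in the remaining bay: to be left alone. Origin and size as the drawer's.
- jar: Loose clear glass jar standing on the bench, 110 mm high; body 74 mm in diameter up to 70 mm, then a shoulder and a narrow neck, 58 mm outside and 51 inside; wall 3.5 mm, base 6 mm thick; 340 to 550 g. Origin: centre of the underside, z up. It is round and has no front.
- funnel: Loose wide-mouthed aluminium funnel, 100 g, standing in the jar's neck: its flat flange lies on the jar's rim, its spout (45 mm outside, 40 mm bore, 28 mm long) hangs in the neck with about 3 mm play. The cone widens to 124 mm across at its rim, 55 mm above the flange, 165 mm above the bench. Origin: on the axis at the underside of the flange; z up.
- funnel_mouth (a point): Centre of the funnel's mouth, in the plane of its rim (55 mm above the funnel's origin).
- stone1: a green tumbled stone, oval, 18 mm long and 16 mm thick, about 11 g; origin at its centre
- stone2: a green tumbled stone, oval, 18 mm long and 16 mm thick, about 11 g; origin at its centre
- stone3: a green tumbled stone, oval, 18 mm long and 16 mm thick, about 11 g; origin at its centre
- stone4: a green tumbled stone, oval, 18 mm long and 16 mm thick, about 11 g; origin at its centre
- stone5: a green tumbled stone, oval, 18 mm long and 16 mm thick, about 11 g; origin at its centre
- stone6: a green tumbled stone, oval, 18 mm long and 16 mm thick, about 11 g; origin at its centre
- mallet: Bystander: hand hammer lying on the bench, wooden handle, white head, 240 mm long. Origin under its middle.
- spray_can: Bystander: green-labelled can, 54 mm in diameter, 150 mm high. Origin: centre of the underside.
- tub: Bystander: small amber glass jar with a black cap, 52 mm in diameter, 55 mm high. Origin: centre of the underside. Not listed, all fixed: a steel block 20 mm high within 0.37 m of the robot; a ball vise 125 mm high right of and beyond the jar (x over 0.6, y under -0.33 m); equipment along the far edge (x over 0.80 m) and the sides (over 0.5 m off the middle).
There are look-alikes about, which are no part of the job. Of the things that look like the cabinet, the largest one is meant. What is shaped like the drawer but turquoise is not meant.

How it is judged:
On the way, in this order (a step that is already met when the one before it is completed fails the run):
1. the drawer stands upright on the bench, right out of the cabinet, and the gripper has let go of it (x of drawer in the frame of cabinet below -0.123 m and height (world z) of drawer below 0.0025 m and angle between drawer's own z axis and vertical below 0.05 rad and contact force between the fingers and drawer below 0.2 N), for 0.2 s.
2. the drawer is lifted off the bench by its side walls (the TCP behind its front, not at the pull) (height (world z) of drawer above 0.05 m and x of the grasp point in the frame of drawer above -0.055 m and contact force between the fingers and drawer above 1 N), for 0.2 s.
3. all six stones are in the jar (z of stone1 in the frame of jar between 0 and 0.075 m and horizontal distance between each of stone1, stone2, stone3, stone4, stone5, stone6 and jar below 0.033 m and z of stone2 in the frame of jar between 0 and 0.075 m and z of stone3 in the frame of jar between 0 and 0.075 m and z of stone4 in the frame of jar between 0 and 0.075 m and z of stone5 in the frame of jar between 0 and 0.075 m and z of stone6 in the frame of jar between 0 and 0.075 m), for 0.2 s.
At the end, for the whole second after the job is handed in: All six stones are in the jar (under 75 mm up, within 33 mm of its axis); jar upright on the bench (0.1 rad); funnel seated in its neck (6 mm in height, 8 mm off axis, 0.12 rad); drawer upright on the bench (6 mm, 0.08 rad), released and at rest (all of step 3 and angle between jar's own z axis and vertical below 0.1 rad and height (world z) of each of jar, drawer below 0.006 m and z of funnel in the frame of jar between 0.104 and 0.116 m and horizontal distance between funnel and jar below 0.008 m and angle between the z axis of funnel and the z axis of jar, either way round below 0.12 rad and angle between drawer's own z axis and vertical below 0.08 rad and contact force between the fingers and drawer below 0.2 N and linear speed of each of drawer, jar below 0.03 m/s); the robot touches nothing.
It fails at once if the jar is tipped by more than 0.3 rad (angle between jar's own z axis and vertical above 0.3 rad).
It fails at once if the hammer, the can or the amber jar is moved more than 30 mm (distance of any of mallet, spray_can, tub from where it was at the start of the episode above 0.03 m).
It fails at once if a drawer with a black pull is moved more than 20 mm (distance of any of drawer_left, drawer_right from where it was at the start of the episode above 0.02 m).
It also fails if it takes over 64 s, if anything falls off the work surface, if the arm or the gripper's body presses on something with over 40 N, if the wrist force passes 120 N, or if a joint passes its speed limit or range.

## Working session

There is one attempt and no reset: what is moved stays moved. The work goes in short steps, Python scripts to look and compute and a tool call to move; the robot and the scene stay as the last step left them, time stands still between calls to the robot, and variables do not carry over. Pictures are saved under pics/ and viewed, at most 10 in all, crops included, and the job is handed in when it is done.

Besides the shell and the picture viewer there is one more tool, called after "Request:" in YAML: its name, and indented under it one key for each argument. step_arm: Moves the arm, as the interface text tells. Its arguments: {"type":"object","properties":{"steps":{"type":"array","items":{"type":"array","items":{"type":"number"}}},"gripper":{"type":"number"},"force":{"type":"number"}},"required":["steps"]}

```bash
mkdir -p pics; cat > h.py <<'E'
import numpy as np, cv2
from cell import observe, cams, job
def cal(n):
    c=cams.get_calibration(n); f=200/np.tan(np.radians(c["fov_y"])/2)
    return np.array([[f,0,c["cx"]],[0,f,c["cy"]],[0,0,1]]),np.array(c["dist_coeffs"],float),np.array(c["world_to_cam"])
def ray(n,px):
    K,d,T=cal(n); p=cv2.undistortPoints(np.array(px,float).reshape(-1,1,2),K,d).reshape(-1,2)
    v=np.c_[p[:,0],-p[:,1],-np.ones(len(p))]@T[:3,:3]
    return -T[:3,:3].T@T[:3,3], v/np.linalg.norm(v,axis=1)[:,None]
def plane(n,px,z):
    o,v=ray(n,px); return o+v*((z-o[2])/v[:,2])[:,None]
def tri(n1,p1,n2,p2):
    o,v=ray(n1,[p1]);q,w=ray(n2,[p2]);A=np.c_[v[0],-w[0]]
    s=np.linalg.lstsq(A,q-o,rcond=None)[0]; a=o+s[0]*v[0];b=q+s[1]*w[0]; return (a+b)/2,np.linalg.norm(a-b)
def proj(n,P):
    K,d,T=cal(n);P=np.atleast_2d(P)@T[:3,:3].T+T[:3,3]
    return cv2.projectPoints(P*[1,-1,-1],np.zeros(3),np.zeros(3),K,d)[0].reshape(-1,2)
def snap(n,f):
    im=cv2.cvtColor(cams.get_image(n),cv2.COLOR_RGB2BGR); cv2.imwrite("pics/"+f,im); return im
E
python3 - <<'E'
from h import *
snap("scene","s0.png");snap("top","t0.png")
for n in("scene","top"):print(n,ray(n,[[320,200]]),cal(n)[0][0,0],cal(n)[1])
print(observe())
E
```

```text
scene (array([ 1.08785105, -0.67482901,  0.82227345]), array([[-0.48097334,  0.62738788, -0.61241252]])) 387.6888110097097 [-0.03921616  0.          0.          0.          0.        ]
top (array([0.40958805, 0.04363014, 1.15461138]), array([[ 0.1709455 , -0.00370348, -0.98527353]])) 379.94698398919735 [-0.02021528  0.          0.          0.          0.        ]
{'clock': 0.1, 'joints': array([ 1.1713944 ,  0.43513769,  0.02494358,  1.5739993 , -0.01160718,
        1.13402628, -0.07510406]), 'dq': array([ 0.000505  , -0.00030894, -0.00059372, -0.00252333, -0.00049026,
        0.00125128, -0.00198657]), 'joint_efforts': array([ 3.04103654e-03, -6.69133902e+01,  9.88085009e-01, -3.15147364e+01,
       -6.05705939e-02,  3.75026988e-02,  5.31902901e-05]), 'position': array([ 0.18263074, -0.59726132,  0.24483543]), 'ee_rot': array([-3.10569972e+00, -4.64224133e-01,  5.01073165e-04]), 'force': array([-0.73503038, -0.50565116, -0.99623745]), 'ft_torque': array([ 0.02225397, -0.02272961,  0.01949845]), 'gripper_force': 0.0, 'width': 1.0028529818703331}
```

View pics/s0.png

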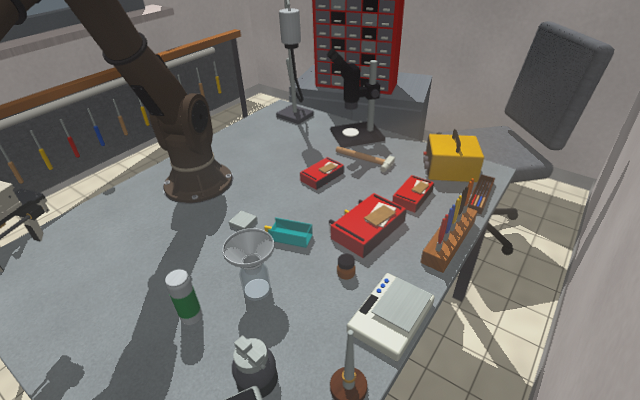

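View pics/t0.png

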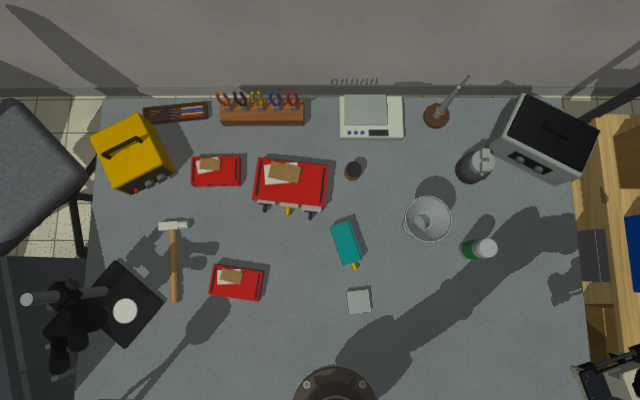

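```bash
python3 - <<'E'
from h import *
t=cv2.imread("pics/t0.png");s=cv2.imread("pics/s0.png")
a=cv2.resize(t[145:275,240:460],None,fx=3.6,fy=3.6,interpolation=cv2.INTER_CUBIC)[:300*2,:792]
cv2.imwrite("pics/c1.png",a)
b=cv2.resize(s[165:315,210:420],None,fx=3.8,fy=3.8,interpolation=cv2.INTER_CUBIC)
cv2.imwrite("pics/c2.png",b)
def blobs(n,im,lo,hi,mn):
    m=cv2.inRange(cv2.cvtColor(im,cv2.COLOR_BGR2HSV),lo,hi)
    for c in cv2.findContours(m,cv2.RETR_EXTERNAL,cv2.CHAIN_APPROX_NONE)[0]:
        if cv2.contourArea(c)>=mn: 
            r=cv2.minAreaRect(c);M=c.reshape(-1,2);print(n,np.round(r[0],1),np.round(r[1],1),round(r[2],1),"rows",M[:,1].min(),M[:,1].max())
            if mn>100: print(cv2.boxPoints(r).round(1).tolist(), plane(n,cv2.boxPoints(r),.055).round(4).tolist())
blobs("top",t,(0,150,90),(8,255,255),200);blobs("scene",s,(0,150,90),(8,255,255),1000)
blobs("top",t,(20,150,90),(32,255,255),4);blobs("scene",s,(20,150,90),(32,255,255),3)
E
```

```text
top [235.3 282.4] [50.9 30.2] 8.5 rows 265 300
[[207.89999389648438, 293.6000061035156], [212.39999389648438, 263.70001220703125], [262.70001220703125, 271.29998779296875], [258.20001220703125, 301.1000061035156]] [[0.3319, 0.3568, 0.055], [0.4154, 0.3477, 0.055], [0.3943, 0.203, 0.055], [0.3114, 0.2137, 0.055]]
top [289.8 182. ] [72.3 42.5] 6.3 rows 158 207
[[251.5, 199.1999969482422], [256.20001220703125, 156.89999389648438], [328.1000061035156, 164.89999389648438], [323.3999938964844, 207.1999969482422]] [[0.6029, 0.2408, 0.055], [0.7315, 0.2305, 0.055], [0.7067, 0.0151, 0.055], [0.5791, 0.0295, 0.055]]
top [215.  170.9] [29.5 48.7] 88.5 rows 156 186
[[190.3000030517578, 156.6999969482422], [238.89999389648438, 155.5], [239.6999969482422, 185.0], [191.10000610351562, 186.1999969482422]] [[0.7324, 0.4288, 0.055], [0.736, 0.2826, 0.055], [0.6456, 0.2771, 0.055], [0.6419, 0.4214, 0.055]]
scene [365.3 219.3] [36.  61.2] 50.2 rows 194 244
[[330.29998779296875, 225.10000610351562], [377.29998779296875, 185.89999389648438], [400.29998779296875, 213.60000610351562], [353.29998779296875, 2
[... 196 characters left out ...]
403.0, 93.0], [312.0, 93.0]] [[-1.4888, 2.6693, 0.055], [-0.7307, 3.141, 0.055], [0.3123, 1.049, 0.055], [-0.0675, 0.797, 0.055]]
top [354.  266.3] [7.6 2.8] 71.6 rows 263 270
top [287. 211.] [8. 4.] 90.0 rows 207 215
top [125.5 150.5] [58.6 56.8] 63.4 rows 113 188
top [260.   97.9] [14.3  3.4] 76.0 rows 91 105
top [253.4  98.5] [15.6  4.7] 65.6 rows 91 105
scene [267.5 228. ] [4. 5.] 90.0 rows 226 230
scene [346.2 210.6] [1.9 3.2] 71.6 rows 210 212
scene [456.8 208.6] [ 3.7 27.8] 11.3 rows 195 222
scene [ 45.4 158.8] [23.3  4.3] 60.9 rows 149 169
scene [455.5 157.4] [54.9 45.4] 2.6 rows 134 181
scene [144.7 116. ] [19.3  3.2] 71.6 rows 107 125
scene [218.   84.1] [16.3  2.6] 80.5 rows 76 92
```

View pics/c1.png

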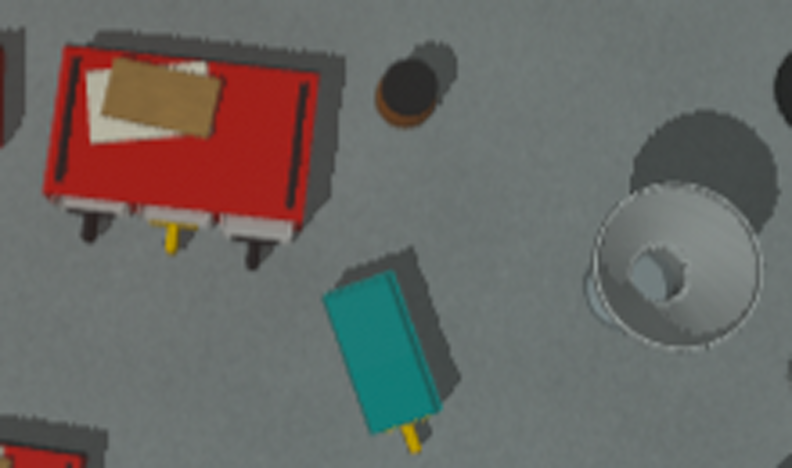

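View pics/c2.png

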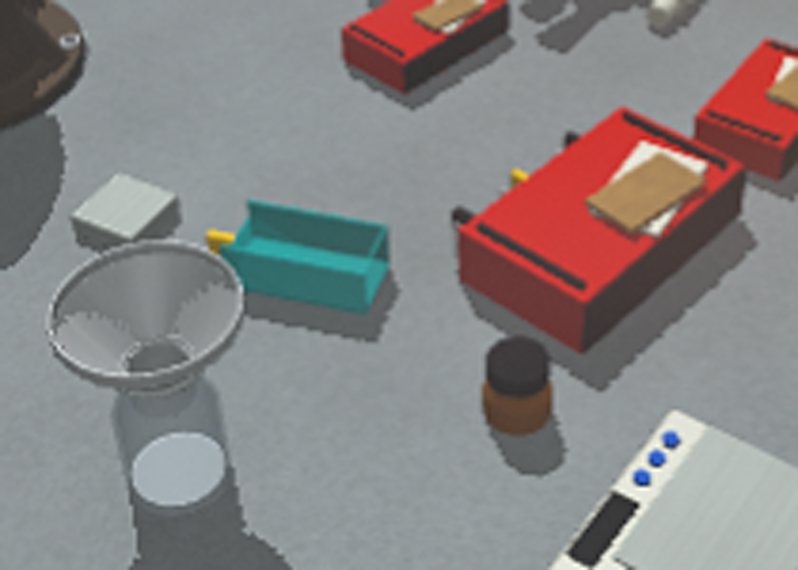

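The top crop shows the largest red cabinet. Its yellow pull is at crop (172,237), px (288,211), in the middle bay, with a black pull either side. The rejected look-alikes are the two smaller red cabinets at px (215,171) and (235,282), and the turquoise tray at px (346,243), which also has a yellow pull. The funnel rim centre is near px (428.6,218.6) in the top view and (248.7,247.4) in the scene view. The scene crop shows the yellow fin tip at crop (517,174), just above the cabinet edge.

```bash
python3 - <<'E'
from h import *
R=lambda a:np.round(a,4).tolist()
print("funnel mouth",tri("top",(428.6,218.6),"scene",(248.7,247.4)))
for e in [(594,265),(763,265),(679,181),(679,350)]: print(" rim",R(plane("top",[(e[0]/3.6+240,e[1]/3.6+145)],.165)))
for e in [(50,313),(244,300),(147,240),(140,388)]: print(" rimS",R(plane("scene",[(e[0]/3.8+210,e[1]/3.8+165)],.165)))
c=lambda x,y:(x/3.6+240,y/3.6+145)
print("cab corners tri FR",tri("top",c(300,224),"scene",(460/3.8+210,226/3.8+165)),"BR",tri("top",c(320,70),"scene",(583/3.8+210,292/3.8+165)),"FL",tri("top",c(45,195),"scene",(622/3.8+210,108/3.8+165)))
print("cab px->", R(plane("top",[c(45,195),c(66,45),c(320,70),c(300,224)],.055)))
print("pull tip top .032",R(plane("top",[c(171,253),c(172,225)],.032)),"tri",tri("top",c(171,250),"scene",(517/3.8+210,174/3.8+165)))
print("yellow scene .032",R(plane("scene",[(514/3.8+210,172/3.8+165)],.032)))
print("black pulls",R(plane("top",[c(90,240),c(252,267)],.032)))
print("turq",R(plane("top",[c(323,297),c(392,270),c(440,410),c(372,434)],.044)),R(plane("top",[c(413,452)],.028)))
print("can top",R(plane("top",[(487,248)],.15)),"tub",R(plane("top",[c(409,88)],.055)))
print("block",R(plane("top",[(358,300)],.02)),"vise",R(plane("top",[(485,160)],.125)))
print("small cab tall check",tri("top",(258.2,301.1),"scene",(403/3.8+210,65/3.8+165)))
E
```

```text
funnel mouth (array([ 0.53352484, -0.24556104,  0.15940732]), np.float64(0.003632744592042225))
 rim [[0.5316, -0.1831, 0.165]]
 rim [[0.5315, -0.3069, 0.165]]
 rim [[0.5939, -0.2483, 0.165]]
 rim [[0.4698, -0.2424, 0.165]]
 rimS [[0.4885, -0.2832, 0.165]]
 rimS [[0.5825, -0.2042, 0.165]]
 rimS [[0.4905, -0.1979, 0.165]]
 rimS [[0.5811, -0.2964, 0.165]]
cab corners tri FR (array([0.58109089, 0.03158382, 0.05481782]), np.float64(0.005621936466534514)) BR (array([0.70608332, 0.01381944, 0.0655744 ]), np.float64(0.002160805664972278)) FL (array([0.60629869, 0.24077009, 0.0511988 ]), np.float64(0.006676696050022474))
cab px-> [[0.6029, 0.238, 0.055], [0.7297, 0.2241, 0.055], [0.7081, 0.0129, 0.055], [0.5789, 0.0298, 0.055]]
pull tip top .032 [[0.5582, 0.1363, 0.032], [0.5816, 0.1358, 0.032]] tri (array([0.56407588, 0.13894766, 0.0267009 ]), np.float64(0.006807892993978215))
yellow scene .032 [[0.5662, 0.137, 0.032]]
black pulls [[0.5691, 0.2036, 0.032], [0.5465, 0.0692, 0.032]]
turq [[0.5205, 0.011, 0.044], [0.5425, -0.0455, 0.044], [0.4293, -0.0825, 0.044], [0.4103, -0.0277, 0.044]] [[0.3959, -0.0618, 0.028]]
can top [[0.4552, -0.4007, 0.15]] tub [[0.6927, -0.0607, 0.055]]
block [[0.3114, -0.0708, 0.02]] vise [[0.7022, -0.4244, 0.125]]
small cab tall check (array([ 0.32875673,  0.2444851 , -0.01676246]), np.float64(0.061401222101440396))
```

Request:
step_arm:
  steps:
    - [20, 16, 4, 0, 0, -0.04]
    - [26, 22, 4, 0, 0, -0.05]
    - [26, 22, 4, 0, 0, -0.05]
    - [26, 22, 4, 0, 0, -0.05]
    - [26, 22, 4, 0, 0, -0.05]
    - [26, 22, 4, 0, 0, -0.05]
    - [26, 22, 4, 0, 0, -0.05]
    - [26, 22, 4, 0, 0, -0.05]
    - [26, 22, 4, 0, 0, -0.05]
    - [26, 22, 4, 0, 0, -0.05]
    - [26, 22, 4, 0, 0, -0.05]
    - [26, 22, 4, 0, 0, -0.05]
    - [26, 22, 4, 0, 0, -0.05]
    - [26, 22, 4, 0, 0, -0.05]
    - [26, 22, 0, 0, 0, -0.04]
    - [12, 9, 0, 0, 0, 0]
    - [0, 0, 0, 0, 0, 0]
  gripper: 0.4

```text
clock: 1.52
position: [0.5818, -0.26, 0.3005]
ee_rot: [-3.068, 0.664, 0.001]
force: [-0.2, -0.3, 0.1]
width: 0.399
gripper_force: 0.0
```

Request:
step_arm:
  steps:
    - [0, 0, 0, -0.05, -0.109, 0]
    - [0, 0, 0, -0.05, -0.109, 0]
    - [0, 0, 0, -0.05, -0.109, 0]
    - [0, 0, 0, -0.05, -0.109, 0]
    - [0, 0, 0, -0.05, -0.109, 0]
    - [0, 0, -4, -0.05, -0.109, 0]
    - [0, 0, -4, -0.05, -0.109, 0]
    - [0, 0, -10, -0.05, -0.109, 0]
    - [0, 0, -10, -0.05, -0.109, 0]
    - [0, 0, -10, -0.05, -0.109, 0]
    - [0, 0, 0, 0, 0, 0]

```text
clock: 2.43
position: [0.5789, -0.2836, 0.3358]
ee_rot: [2.619, -0.593, 1.186]
force: [-0.2, -0.4, 0.3]
width: 0.403
gripper_force: 0.0
```

```bash
python3 - <<'E'
from h import *
from scipy.spatial.transform import Rotation as R
o=observe();print(o["joints"].round(3),o["position"],R.from_rotvec(o["ee_rot"]).as_matrix().round(3))
E
```

```text
[ 0.019  0.053  0.3    2.183  1.057  0.122 -2.71 ] [ 0.5788998  -0.28355962  0.33577484] [[ 0.596 -0.44   0.672]
 [-0.274 -0.898 -0.344]
 [ 0.754  0.021 -0.656]]
```

```bash
cat > obs.py <<'E'
import numpy as np
D=[([1.1713944,0.43513769,0.02494358,1.5739993,-0.01160718,1.13402628,-0.07510406],[0.18263074,-0.59726132,0.24483543],[-3.10569972,-4.64224133e-01,5.01073165e-04])]
E
python3 - <<'E'
from h import *
from obs import D
import itertools
from scipy.spatial.transform import Rotation as R
o=observe();D.append((o["joints"],o["position"],o["ee_rot"]))
open("obs.py","a").write("D.append(%r)\n"%((o["joints"].tolist(),o["position"].tolist(),o["ee_rot"].tolist()),))
res=[]
for s in itertools.product([1,-1],repeat=4):
  for p in itertools.product([1,-1],repeat=3):
    def F(q):
        return R.from_euler("ZYZYZYZ"[:3],[s[0]*q[0],p[0]*q[1],s[1]*q[2]])*R.from_euler("YZY",[p[1]*q[3],s[2]*q[4],p[2]*q[5]])*R.from_euler("Z",s[3]*q[6])
    # R_obs = Rz(a) F Rz(b), b,a in grid multiples of pi/2
    for a in range(4):
      for b in range(4):
        e=max((R.from_euler("z",-a*np.pi/2)*R.from_rotvec(r)*(F(q)*R.from_euler("z",b*np.pi/2)).inv()).magnitude() for q,_,r in D)
        res.append((e,s,p,a,b))
res.sort(key=lambda r:r[0]);print(*res[:4],sep="\n")
E
```

```text
(5.808413845935493e-09, (-1, -1, -1, -1), (1, 1, 1), 0, 1)
(5.808413879697481e-09, (-1, -1, -1, -1), (-1, -1, -1), 2, 3)
(0.6007519054757213, (-1, 1, -1, -1), (1, 1, 1), 0, 1)
(0.6007519054757213, (-1, 1, -1, -1), (-1, -1, -1), 2, 3)
```

Request:
step_arm:
  steps:
    - [0, 25, 0, 0.049, 0.095, 0]
    - [0, 25, 0, 0.049, 0.095, 0]
    - [0, 25, 0, 0.049, 0.095, 0]
    - [0, 25, 0, 0.049, 0.095, 0]

```text
clock: 2.77
position: [0.5779, -0.231, 0.3367]
ee_rot: [2.778, -0.653, 0.825]
force: [0.8, -2.3, -0.6]
width: 0.402
gripper_force: 0.0
```

```bash
cat > rec.py <<'E'
from h import *
o=observe();open("obs.py","a").write("D.append(%r)\n"%((o["joints"].tolist(),o["position"].tolist(),o["ee_rot"].tolist()),))
print(o["joints"].round(3),o["position"].round(4),o["clock"])
E
python3 rec.py
```

```text
[ 0.106  0.082  0.09   1.972  0.341  0.553 -2.082] [ 0.5779 -0.231   0.3367] 2.7667
```

Request:
step_arm:
  steps:
    - [0, 25, 0, 0.049, 0.095, 0]
    - [0, 25, 0, 0.049, 0.095, 0]
    - [0, 25, 0, 0.049, 0.095, 0]
    - [0, 25, 0, 0.049, 0.095, 0]
    - [0, 25, 0, 0, 0, 0.05]
    - [0, 25, -5, 0, 0, 0.05]

```text
clock: 3.27
position: [0.5813, -0.0808, 0.333]
ee_rot: [3.025, -0.538, 0.24]
force: [0.1, -0.3, 0.7]
width: 0.405
gripper_force: 0.0
```

```bash
python3 rec.py
```

```text
[ 0.006  0.227 -0.014  1.666  0.101  1.108 -1.969] [ 0.5813 -0.0808  0.333 ] 3.2667
```

Request:
step_arm:
  steps:
    - [0, 25, -20, 0, 0, 0.05]
    - [0, 25, -20, 0, 0, 0.05]
    - [0, 25, -20, 0, 0, 0.05]
    - [0, 25, -20, 0, 0, 0.05]
    - [0, 25, -20, 0, 0, 0]

```text
clock: 3.68
position: [0.5793, 0.044, 0.2319]
ee_rot: [3.078, -0.234, 0.25]
force: [1.1, -0.5, -0.7]
width: 0.4
gripper_force: 0.0
```

```bash
python3 rec.py; cat > kin.py <<'E'
import numpy as np
from obs import D
from scipy.spatial.transform import Rotation as R
from scipy.optimize import least_squares
AX="ZYZYZYZ";SG=[-1,1,-1,1,-1,1,-1]
def frames(q):
    r=R.identity();o=[r]
    for a,s,x in zip(AX,SG,q): r=r*R.from_euler(a,s*x);o.append(r)
    return o
def A(q):  # position linear in translations: cols for frames 0..7
    return np.hstack([f.as_matrix() for f in frames(q)])
keep=[2,3,4,6,7,8,9,10,12,13,14,15,16,18,19,20,21,22,23]
M=np.vstack([A(q)[:,:] for q,_,_ in D]);P=np.concatenate([p for _,p,_ in D])
# ridge min-norm fit
T=np.linalg.lstsq(M,P,rcond=1e-3)[0]
def fk(q,T=T): return A(q)@T,(frames(q)[-1]*R.from_euler("z",np.pi/2))
if __name__=="__main__":
    print(T.reshape(8,3).round(3));print("res",np.abs(M@T-P).max(),np.linalg.svd(M)[1].round(3))
    # sparse: z offsets at 0(h),3-,5,7 ; x/y lumps
    for cols in ([2,8,14,20],[2,8,14,20,4],[2,8,14,20,4,10,16],[2,8,14,20,3,4,9,10,15,16],[2,3,8,9,14,15,20]):
        x,*_=np.linalg.lstsq(M[:,cols],P,rcond=None);print(cols,x.round(4),np.abs(M[:,cols]@x-P).max())
E
python3 kin.py
```

```text
[-0.141  0.301 -0.104  1.827  0.159  0.881 -2.054] [0.5793 0.044  0.2319] 3.6833
[[-0.012  0.062  0.191]
 [ 0.027 -0.026  0.191]
 [ 0.031 -0.026  0.215]
 [-0.003 -0.005  0.215]
 [-0.008 -0.005  0.217]
 [ 0.015 -0.001  0.217]
 [-0.005 -0.001  0.162]
 [-0.056  0.002  0.162]]
res 9.992007221626409e-16 [6.232 6.038 6.006 1.793 1.693 0.994 0.9   0.759 0.286 0.231 0.159 0.122
 0.067 0.032 0.025]
[2, 8, 14, 20] [0.244  0.6313 0.3899 0.4198] 0.048934475563988555
[2, 8, 14, 20, 4] [ 0.2635  0.5628  0.4265  0.3481 -0.0537] 0.001850115160658805
[2, 8, 14, 20, 4, 10, 16] [ 2.721e-01  5.576e-01  4.277e-01  3.516e-01 -3.640e-02 -1.660e-02
 -4.000e-04] 3.5178324142570716e-09
[2, 8, 14, 20, 3, 4, 9, 10, 15, 16] [ 2.721e-01  5.576e-01  4.277e-01  3.516e-01  0.000e+00 -3.640e-02
 -0.000e+00 -1.660e-02  0.000e+00 -4.000e-04] 1.924964437849397e-09
[2, 3, 8, 9, 14, 15, 20] [ 0.2512  0.0253  0.7842 -0.2164  0.5521  0.053   0.5139] 0.05766536465913105
```

```bash
cat > ik.py <<'E'
from kin import *
C=[2,8,14,20,4,10,16]; X=np.linalg.lstsq(M[:,C],P,rcond=None)[0]
LO=np.array([-2.62,-.44,-1.27,.08,-1.32,.12,-2.74]);HI=np.array([2.62,2.09,1.32,2.57,4.46,2,2.74])
def fk(q): return A(q)[:,C]@X,frames(q)[-1]*R.from_euler("z",np.pi/2)
def tool(phi,th,k=0):
    # drawer x axis azimuth phi, front-down tilt th; tool x = drawer x (or flipped), tool z = -drawer z
    D_=R.from_euler("ZY",[phi,-th]) # -y rotation: front(-x) goes down
    return D_*R.from_euler("x",np.pi)*R.from_euler("z",np.pi*k), D_
def ik(p,r,q0,w=.02):
    q0=np.clip(q0,LO+.021,HI-.021)
    f=lambda q:np.r_[(fk(q)[0]-p)*10,(r.inv()*fk(q)[1]).as_rotvec()*3,w*(q-q0)]
    s=least_squares(f,q0,bounds=(LO+.02,HI-.02),max_nfev=60); e=np.abs(s.fun[:6])/np.r_[10,10,10,3,3,3]
    return s.x,e.max()
E
python3 - <<'E'
from ik import *
print(tool(0,1.1)[1].apply([-1,0,0]), D[-1][0][6])
m=np.array([.5325,-.2455,.165]); rng=np.random.default_rng(0)
g=np.array([.53,.14,.03])
out=[]
for phi in np.arange(-2.6,2.4,.3):
  for k in(0,1):
    best=None
    r,Dm=tool(phi,1.13,k)
    lip=m+[0,0,.025]+.015*np.array([np.cos(phi),np.sin(phi),0])
    p=lip+Dm.apply([.075,0,.0])
    for n in range(12):
        q,e=ik(p,r,rng.uniform(LO,HI),.001)
        if e<.002:
            mg=np.minimum(q-LO,HI-q).min()
            if best is None or mg>best[0]: best=(mg,q)
    if best: print(round(phi,2),k,round(best[0],2),best[1].round(2))
E
```

```text
[-0.45359612  0.         -0.89120736] -2.053613353455819
-2.6 0 0.19 [-0.19  0.88  0.5   1.35  0.39  1.81  2.35]
-2.6 1 0.26 [-0.33  0.97  0.8   1.37  0.25  1.74 -0.62]
-2.3 0 0.35 [-0.21  0.77  0.33  1.52  0.62  1.65  2.32]
-2.3 1 0.32 [-0.16  0.76  0.25  1.52  0.65  1.68 -0.85]
-2.0 0 0.34 [-0.4   0.71  0.49  1.73  0.72  1.36  2.4 ]
-2.0 1 0.62 [-0.37  0.7   0.44  1.73  0.74  1.38 -0.76]
-1.7 0 0.52 [ 0.01  0.58 -0.2   1.89  1.15  1.48  2.19]
-1.7 1 0.65 [-0.31  0.58  0.25  1.92  1.02  1.27 -0.86]
-1.4 0 0.49 [ 0.06  0.49 -0.29  2.08  1.38  1.33  2.17]
-1.4 1 0.43 [-0.56  0.52  0.56  2.14  1.24  0.92 -0.9 ]
-1.1 0 0.33 [ 0.39  0.47 -0.64  2.24  1.7   1.29  2.17]
-1.1 1 0.33 [ 0.33  0.45 -0.57  2.24  1.69  1.26 -0.98]
-0.8 0 0.21 [ 0.78  0.5  -0.98  2.36  2.04  1.23  2.24]
-0.8 1 0.21 [ 0.79  0.51 -1.01  2.36  2.04  1.24 -0.89]
-0.5 0 0.15 [ 1.06  0.49 -1.06  2.42  2.44  0.97  2.26]
-0.5 1 0.12 [ 0.69  0.34 -0.58  2.45  2.59  0.84 -1.16]
-0.2 0 0.16 [ 1.09  0.4  -0.76  2.41  3.2   0.67  1.85]
-0.2 1 0.16 [ 1.14  0.42 -0.83  2.41  3.16  0.66 -1.24]
0.1 0 0.28 [ 1.41  0.53 -0.95  2.29  3.89  0.47  1.56]
0.1 1 0.26 [ 1.14  0.42 -0.59  2.31  4.04  0.63 -1.81]
0.4 0 0.06 [ 1.62  0.78 -1.21  2.12 -1.24  0.28  0.75]
0.4 1 0.02 [ 1.6   0.75 -1.17  2.12 -1.3   0.32 -2.35]
0.7 0 0.37 [ 1.44  0.71 -0.9   1.94 -0.94  0.74  0.58]
0.7 1 0.26 [ 1.36  0.66 -0.78  1.95 -1.03  0.81 -2.48]
1.0 0 0.53 [ 1.28  0.74 -0.74  1.75 -0.76  1.08  0.56]
1.3 0 0.33 [ 0.65  0.72  0.18  1.6  -0.99  1.67  0.91]
1.3 1 0.39 [ 0.75  0.71  0.01  1.59 -0.93  1.6  -2.29]
1.6 0 0.39 [ 1.07  0.92 -0.72  1.36 -0.42  1.61  0.55]
1.6 1 0.19 [ 1.03  0.89 -0.64  1.36 -0.47  1.62 -2.55]
1.9 0 0.15 [ 0.96  1.   -0.75  1.19 -0.27  1.85  0.59]
1.9 1 0.15 [ 0.98  1.01 -0.79  1.19 -0.25  1.85 -2.57]
```

```bash
cat > go.py <<'E'
from ik import *
from cell import observe
def delta(p,phi,th=0,k=0):
    o=observe(); d=(tool(phi,th,k)[0]*R.from_rotvec(o["ee_rot"]).inv()).as_rotvec()
    print("clock",round(o["clock"],2),"pos",o["position"].round(4),"F",np.round(o["force"],1),"w",round(o["width"],3),"shift mm",((np.array(p)-o["position"])*1000).round(1),"turn",d.round(3),"q",o["joints"].round(2))
E
python3 - <<'E'
from go import *
delta([.570,.135,.10],-.114)
m=np.array([.5325,-.2455,.165])
ez=np.array([0,0,1])
for phe in(.8,1.0,1.2):
    q=observe()["joints"];key=[([.570,.135,.026],-.114,0),([.435,.15,.022],-.114,0),([.435,.15,.1],-.114,0),([.53,.14,.1],-.114,0),([.53,.14,.03],-.114,0),([.53,.14,.25],-.114,0)]
    e=np.array([np.cos(phe),np.sin(phe),0])
    for th in(0,.4,.8,1.0,1.15): 
        z=.225 if th<.5 else .195
        Dm=tool(phe,th)[1];key.append((m*[1,1,0]+.02*e+[0,0,z]+Dm.apply([.075,0,0]),phe,th))
    pp,pf,pt=np.array([.5793,.044,.232]),-.114,0
    print(phe)
    for p,f,t in key:
        er=0
        for s in np.linspace(.1,1,10): q,x=ik(pp+(np.array(p)-pp)*s,tool(pf+(f-pf)*s,pt+(t-pt)*s)[0],q,.05);er=max(er,x)
        print(np.round(p,3),f,t,q.round(2),round(er,4));pp,pf,pt=np.array(p),f,t
E
```

```text
clock 3.68 pos [0.5793 0.044  0.2319] F [ 1.1 -0.5 -0.7] w 0.4 shift mm [  -9.3   91.  -131.9] turn [0.054 0.158 0.037] q [-0.14  0.3  -0.1   1.83  0.16  0.88 -2.05]
0.8
[0.57  0.135 0.026] -0.114 0 [-0.24  0.64 -0.12  1.87  0.12  0.65 -2.11] 0.0001
[0.435 0.15  0.022] -0.114 0 [-0.36  0.51 -0.11  2.18  0.12  0.46 -2.26] 0.0
[0.435 0.15  0.1  ] -0.114 0 [-0.34  0.37 -0.14  2.12  0.08  0.65 -2.22] 0.0
[0.53 0.14 0.1 ] -0.114 0 [-0.27  0.48 -0.12  1.91  0.08  0.75 -2.12] 0.0
[0.53 0.14 0.03] -0.114 0 [-0.28  0.59 -0.11  1.96  0.11  0.6  -2.14] 0.0
[0.53 0.14 0.25] -0.114 0 [-0.26  0.31 -0.13  1.75  0.04  1.08 -2.08] 0.0
[ 0.599 -0.177  0.225] 0.8 0 [ 0.34  0.46 -0.2   1.59  0.1   1.1  -0.66] 0.0001
[ 0.595 -0.182  0.254] 0.8 0.4 [ 0.68  0.4  -0.36  1.71 -0.29  0.92 -0.25] 0.0
[ 0.583 -0.194  0.249] 0.8 0.8 [ 1.07  0.5  -0.59  1.83 -0.72  0.83  0.28] 0.0
[ 0.575 -0.202  0.258] 0.8 1.0 [ 1.23  0.59 -0.69  1.87 -0.87  0.87  0.5 ] 0.0
[ 0.568 -0.209  0.263] 0.8 1.15 [ 1.33  0.68 -0.75  1.88 -0.96  0.91  0.63] 0.0
1.0
[0.57  0.135 0.026] -0.114 0 [-0.24  0.64 -0.12  1.87  0.12  0.65 -2.11] 
[... 936 characters left out ...]
 0.0
[0.435 0.15  0.1  ] -0.114 0 [-0.34  0.37 -0.14  2.12  0.08  0.65 -2.22] 0.0
[0.53 0.14 0.1 ] -0.114 0 [-0.27  0.48 -0.12  1.91  0.08  0.75 -2.12] 0.0
[0.53 0.14 0.03] -0.114 0 [-0.28  0.59 -0.11  1.96  0.11  0.6  -2.14] 0.0
[0.53 0.14 0.25] -0.114 0 [-0.26  0.31 -0.13  1.75  0.04  1.08 -2.08] 0.0
[ 0.567 -0.157  0.225] 1.2 0 [ 0.38  0.41 -0.28  1.67  0.12  1.07 -0.31] 0.0001
[ 0.565 -0.162  0.254] 1.2 0.4 [ 0.71  0.43 -0.41  1.66 -0.26  1.09  0.09] 0.0
[ 0.559 -0.178  0.249] 1.2 0.8 [ 0.99  0.59 -0.52  1.66 -0.56  1.16  0.43] 0.0
[ 0.554 -0.189  0.258] 1.2 1.0 [ 1.09  0.69 -0.57  1.64 -0.66  1.24  0.54] 0.0
[ 0.551 -0.198  0.263] 1.2 1.15 [ 1.15  0.77 -0.61  1.62 -0.72  1.31  0.6 ] 0.0
```

Request:
step_arm:
  steps:
    - [0, 10, -10, 0.009, 0.026, 0.006]
    - [-2, 17, -20, 0.009, 0.026, 0.006]
    - [-2, 17, -22, 0.009, 0.026, 0.006]
    - [-2, 17, -22, 0.009, 0.026, 0.006]
    - [-2, 17, -22, 0.009, 0.026, 0.006]
    - [-1, 13, -22, 0.009, 0.026, 0.006]
    - [0, 0, -14, 0, 0, 0]
    - [0, 0, 0, 0, 0, 0]

```text
clock: 4.35
position: [0.5695, 0.1337, 0.098]
ee_rot: [3.133, -0.186, -0.004]
force: [0.1, 0.0, 0.8]
width: 0.398
gripper_force: 0.0
```

```bash
python3 -c "
from go import *
delta([.570,.135,.026],-.114)"
```

```text
clock 4.35 pos [0.5695 0.1337 0.098 ] F [0.1 0.  0.8] w 0.398 shift mm [  0.5   1.3 -72. ] turn [ 0.003 -0.003  0.004] q [-0.22  0.54 -0.15  1.82  0.11  0.8  -2.11]
```

Request:
step_arm:
  steps:
    - [0, 1, -16, 0, 0, 0]
    - [-1, 0, -20, 0, 0, 0]
    - [0, 0, -20, 0, 0, 0]
    - [0, 0, -12, 0, 0, 0]
    - [0, 0, -4, 0, 0, 0]
    - [0, 0, 0, 0, 0, 0]

```text
clock: 4.85
position: [0.5702, 0.1343, 0.0291]
ee_rot: [3.132, -0.188, 0.006]
force: [-0.7, -0.6, -0.4]
width: 0.399
gripper_force: 0.0
```

Request:
step_arm:
  steps:
    - [0, 0, 0, 0, 0, 0]
    - [0, 0, 0, 0, 0, 0]
    - [0, 0, 0, 0, 0, 0]
    - [0, 0, 0, 0, 0, 0]
  gripper: 0
  force: 15

```text
clock: 5.18
position: [0.5709, 0.1351, 0.0302]
ee_rot: [3.133, -0.187, 0.01]
force: [-0.3, -0.0, -0.0]
width: 0.16
gripper_force: 0.5
```

```bash
python3 -c "
from go import *
delta([.570-.134,.135+.0148,.026],-.114)"
```

```text
clock 5.18 pos [0.5709 0.1351 0.0302] F [-0.3 -0.  -0. ] w 0.16 shift mm [-134.9   14.7   -4.2] turn [0.004 0.006 0.005] q [-0.23  0.63 -0.13  1.87  0.14  0.65 -2.14]
```

Request:
step_arm:
  steps:
    - [0, 0, 0, 0, 0, 0]
    - [0, 0, -3, 0, 0, 0]
    - [0, 0, 0, 0, 0, 0]
    - [0, 0, 0, 0, 0, 0]

```text
clock: 5.52
position: [0.5711, 0.1354, 0.0275]
ee_rot: [3.133, -0.186, 0.011]
force: [-1.9, 0.3, 10.7]
width: 0.108
gripper_force: 15.0
```

Request:
step_arm:
  steps:
    - [0, 0, 2, 0, 0, 0]
    - [-3, 0.3, 0, 0, 0, 0]
    - [-6, 0.7, 0, 0, 0, 0]
    - [-10, 1.2, 0, 0, 0, 0]
    - [-11, 1.2, 0, 0, 0, 0]
    - [-11, 1.3, 0, 0, 0, 0]
    - [-11, 1.3, 0, 0, 0, 0]
    - [-11, 1.2, 0, 0, 0, 0]
    - [0, 0, 0, 0, 0, 0]

```text
clock: 6.27
position: [0.504, 0.1427, 0.0281]
ee_rot: [3.132, -0.184, 0.004]
force: [-2.1, 0.6, 0.0]
width: 0.108
gripper_force: 15.0
```

Request:
step_arm:
  steps:
    - [-6, 0.7, 0, 0, 0, 0]
    - [-10, 1.1, 0, 0, 0, 0]
    - [-10, 1.2, 0, 0, 0, 0]
    - [-10, 1.1, 0, 0, 0, 0]
    - [-10, 1.1, 0, 0, 0, 0]
    - [-10, 1.2, 0, 0, 0, 0]
    - [-8, 0.9, 0, 0, 0, 0]
    - [-6, 0.7, 0, 0, 0, 0]
    - [0, 0, -2, 0, 0, 0]
    - [0, 0, -2, 0, 0, 0]
    - [0, 0, 0, 0, 0, 0]

```text
clock: 7.18
position: [0.4375, 0.1502, 0.0241]
ee_rot: [3.132, -0.187, 0.008]
force: [-1.0, 0.3, 0.2]
width: 0.107
gripper_force: 15.0
```

```bash
python3 -c "
from go import *
delta([.53,.14,.12],-.114)
from h import *
t=snap('top','t1.png');s=snap('scene','s1.png')
a=cv2.resize(t[140:280,220:370],None,fx=4,fy=4,interpolation=cv2.INTER_CUBIC);cv2.imwrite('pics/c3.png',a)"
```

```text
clock 7.18 pos [0.4375 0.1502 0.0241] F [-1.   0.3  0.2] w 0.107 shift mm [ 92.5 -10.2  95.9] turn [0.004 0.005 0.005] q [-0.36  0.51 -0.12  2.17  0.15  0.46 -2.29]
```

View pics/c3.png

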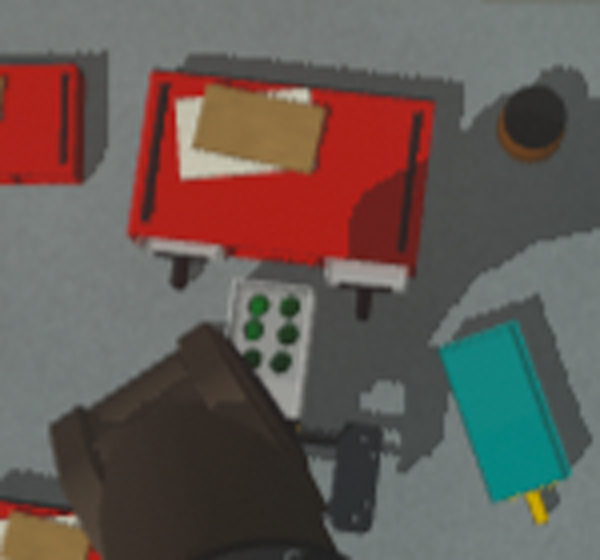

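The crop shows the drawer clear of the cabinet with its back edge at crop (272,282). All six stones are inside and both black drawers are unmoved. I'm releasing the pull and rising.

Request:
step_arm:
  steps:
    - [0, 0, 0, 0, 0, 0]
    - [0, 0, 0, 0, 0, 0]
    - [0, 0, 0, 0, 0, 0]
    - [0, 0, 0, 0, 0, 0]
    - [0, 0, 15, 0, 0, 0]
    - [0, 0, 30, 0, 0, 0]
    - [0, 0, 35, 0, 0, 0]
    - [0, 0, 35, 0, 0, 0]
    - [-20, 0, 10, 0, 0, 0]
    - [-30, 0, 10, 0, 0, 0]
    - [-30, 0, 10, 0, 0, 0]
    - [0, 0, 0, 0, 0, 0]
  gripper: 0.4

```text
clock: 8.28
position: [0.3529, 0.1498, 0.1704]
ee_rot: [3.132, -0.184, 0.007]
force: [0.2, 0.7, 0.3]
width: 0.398
gripper_force: 0.0
```

```bash
python3 -c "
from go import *
delta([.53,.14,.12],-.114)
from h import *
t=snap('top','t2.png');s=snap('scene','s2.png')
a=cv2.resize(t[140:280,220:360],None,fx=4,fy=4,interpolation=cv2.INTER_CUBIC);b=cv2.resize(s[180:260,270:360],None,fx=4,fy=4,interpolation=cv2.INTER_CUBIC)[:240]
cv2.imwrite('pics/c4.png',a);
hsv=cv2.cvtColor(t,cv2.COLOR_BGR2HSV);m=cv2.inRange(hsv,(40,100,20),(75,255,255));m[:,:250]=0;m[:,340:]=0
n,_,st,ce=cv2.connectedComponentsWithStats(m);print(st[1:,4],ce[1:].round(1).tolist())
"
```

```text
clock 8.28 pos [0.3529 0.1498 0.1704] F [0.2 0.7 0.3] w 0.398 shift mm [177.1  -9.8 -50.4] turn [0.005 0.004 0.003] q [-0.36  0.15 -0.21  2.2   0.05  0.79 -2.29]
[14 15 11  7 12] [[284.4, 215.8], [291.9, 216.5], [283.0, 222.0], [291.3, 222.7], [282.2, 229.6]]
```

View pics/c4.png

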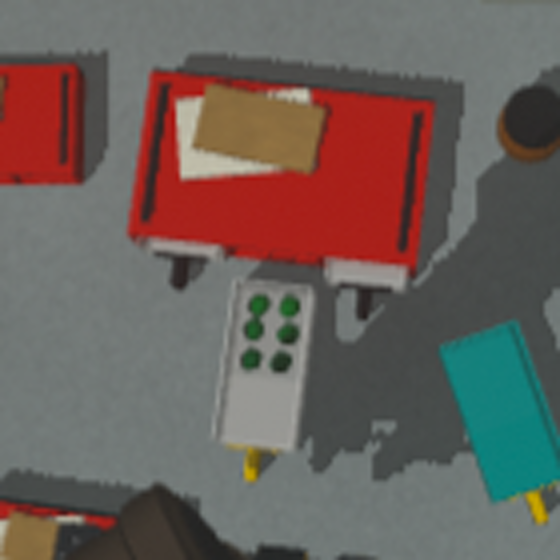

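The drawer stands free. Its back corners are at crop (234,281) and (314,290), its front corners at (215,438) and (296,450), and its pull tip at (250,478). All six stones are inside.

```bash
python3 -c "
from go import *
from h import *
c=lambda x,y:(x/4+220,y/4+140)
p=plane('top',[c(234,281),c(314,290),c(296,450),c(215,438)],.044);print(p.round(4),p.mean(0),np.linalg.norm(np.diff(p,axis=0),axis=1))
print('yaw',np.arctan2(*(p[0]+p[1]-p[2]-p[3])[[1,0]]))
print('tip',plane('top',[c(250,478)],.028))
s=cv2.imread('pics/s2.png');hs=cv2.cvtColor(s,cv2.COLOR_BGR2HSV);m=cv2.inRange(hs,(20,150,90),(32,255,255));n,_,st,ce=cv2.connectedComponentsWithStats(m[180:260,250:370]);print(st[1:],ce[1:]+[250,180]);print(proj('scene',[[.4263,.1515,.028],[.511,.1418,.044]]))
"
```

```text
[[0.5716 0.1621 0.044 ]
 [0.5649 0.1029 0.044 ]
 [0.4478 0.115  0.044 ]
 [0.4564 0.1739 0.044 ]] [0.51016287 0.13849158 0.044     ] [0.05952597 0.11772968 0.05955023]
yaw -0.10277146831732031
tip [[0.42793076 0.1495931  0.028     ]]
[[64 15  5  3 11]
 [15 46  6  5 20]] [[315.72727273 196.09090909]
 [266.9        227.6       ]]
[[313.26280306 194.30772659]
 [331.98052088 200.62668678]]
```

Request:
step_arm:
  steps:
    - [15, -1, 0, 0, 0, 0]
    - [28, -2, -5, 0, 0, 0]
    - [30, -2, -10, 0.001, 0.001, 0.001]
    - [30, -2, -10, 0.001, 0.001, 0.001]
    - [30, -2, -10, 0.001, 0.001, 0.001]
    - [25, -1, -10, 0.001, 0.001, 0.001]
    - [10, 0, -5, 0, 0, 0]
    - [0, 0, 0, 0, 0, 0]
    - [0, 0, 0, 0, 0, 0]
  gripper: 0.82

```text
clock: 9.13
position: [0.5249, 0.14, 0.1184]
ee_rot: [3.136, -0.181, -0.001]
force: [-1.1, 0.4, 0.5]
width: 0.818
gripper_force: 0.0
```

```bash
python3 -c "
from go import *
delta([.521,.140,.03],-.108)"
```

```text
clock 9.13 pos [0.5249 0.14   0.1184] F [-1.1  0.4  0.5] w 0.818 shift mm [ -3.9   0.  -88.4] turn [ 0.001 -0.001  0.008] q [-0.26  0.45 -0.14  1.91  0.08  0.79 -2.13]
```

Request:
step_arm:
  steps:
    - [-2, 0, -12, 0, 0, 0.004]
    - [-2, 0, -22, 0, 0, 0.004]
    - [0, 0, -22, 0, 0, 0]
    - [0, 0, -20, 0, 0, 0]
    - [0, 0, -10, 0, 0, 0]
    - [0, 0, -3, 0, 0, 0]
    - [0, 0, 0, 0, 0, 0]

```text
clock: 9.72
position: [0.5206, 0.1404, 0.0304]
ee_rot: [3.137, -0.167, 0.0]
force: [0.3, 0.7, 0.5]
width: 0.822
gripper_force: 0.0
```

Request:
step_arm:
  steps:
    - [0, 0, 0, 0, 0, 0]
    - [0, 0, 0, 0, 0, 0]
    - [0, 0, 0, 0, 0, 0]
    - [0, 0, 0, 0, 0, 0]
    - [0, 0, 0, 0, 0, 0]
    - [0, 0, 0, 0, 0, 0]
  gripper: 0.3
  force: 35

```text
clock: 10.22
position: [0.522, 0.1404, 0.0314]
ee_rot: [-3.137, 0.168, -0.004]
force: [-1.1, 0.2, 7.0]
width: 0.655
gripper_force: 35.0
```

```bash
python3 -c "
from go import *
delta([.521,.140,.03],-.108)"
```

```text
clock 10.22 pos [0.522  0.1404 0.0314] F [-1.1  0.2  7. ] w 0.655 shift mm [-1.  -0.4 -1.4] turn [-0.     0.003 -0.001] q [-0.27  0.58 -0.12  1.98  0.12  0.59 -2.15]
```

Request:
step_arm:
  steps:
    - [0, 0, 3, 0, 0, 0]
    - [0, 0, 8, 0, 0, 0]
    - [0, 0, 14, 0, 0, 0]
    - [0, 0, 18, 0, 0, 0]
    - [0, 0, 20, 0, 0, 0]
    - [0, 0, 20, 0, 0, 0]
    - [0, 0, 20, 0, 0, 0]
    - [0, 0, 20, 0, 0, 0]
    - [0, 0, 20, 0, 0, 0]
    - [0, 0, 20, 0, 0, 0]
    - [0, 0, 20, 0, 0, 0]
    - [0, 0, 20, 0, 0, 0]
    - [0, 0, 15, 0, 0, 0]
    - [0, 0, 8, 0, 0, 0]
    - [0, 0, 4, 0, 0, 0]
    - [0, 0, 0, 0, 0, 0]

```text
clock: 11.55
position: [0.5214, 0.1402, 0.2609]
ee_rot: [-3.137, 0.168, -0.003]
force: [-0.3, -0.1, -3.2]
width: 0.652
gripper_force: 35.0
```

```bash
python3 -c "
from go import *
m=np.array([.5325,-.2455,0]);phi=1.2;e=np.array([np.cos(phi),np.sin(phi),0])
delta(m+.02*e+[0,0,.240]+tool(phi,0)[1].apply([.070,0,0]),phi)"
```

```text
clock 11.55 pos [0.5214 0.1402 0.2609] F [-0.3 -0.1 -3.2] w 0.652 shift mm [  43.7 -301.8  -20.9] turn [-1.000e-03  1.000e-03  1.307e+00] q [-0.25  0.29 -0.15  1.75  0.05  1.1  -2.09]
```

Request:
step_arm:
  steps:
    - [1, -5, 0, 0, 0, 0.02]
    - [2, -10, 0, 0, 0, 0.045]
    - [2, -16, 0, 0, 0, 0.07]
    - [2, -16, 0, 0, 0, 0.07]
    - [2, -16, 0, 0, 0, 0.07]
    - [2, -16, 0, 0, 0, 0.07]
    - [2, -16, 0, 0, 0, 0.07]
    - [2, -16, 0, 0, 0, 0.07]
    - [2, -16, 0, 0, 0, 0.07]
    - [2, -16, 0, 0, 0, 0.07]
    - [2, -16, 0, 0, 0, 0.07]
    - [2, -16, 0, 0, 0, 0.07]
    - [2, -16, 0, 0, 0, 0.07]
    - [2, -16, 0, 0, 0, 0.07]
    - [3, -16, 0, 0, 0, 0.07]
    - [3, -16, 0, 0, 0, 0.07]
    - [3, -16, 0, 0, 0, 0.07]
    - [3, -16, 0, 0, 0, 0.07]
    - [3, -16, 0, 0, 0, 0.07]
    - [2, -10, 0, 0, 0, 0.06]

```text
clock: 13.22
position: [0.5646, -0.1588, 0.2587]
ee_rot: [-2.582, -1.786, 0.002]
force: [0.1, -0.2, -2.8]
width: 0.653
gripper_force: 35.0
```

```bash
python3 -c "
from go import *
m=np.array([.5325,-.2455,0]);phi=1.2;e=np.array([np.cos(phi),np.sin(phi),0])
delta(m+.02*e+[0,0,.235]+tool(phi,0)[1].apply([.070,0,0]),phi)"
```

```text
clock 13.22 pos [ 0.5646 -0.1588  0.2587] F [ 0.1 -0.2 -2.8] w 0.653 shift mm [  0.5  -2.8 -23.7] turn [-0.001 -0.002 -0.01 ] q [ 0.37  0.38 -0.25  1.63  0.1   1.14 -0.27]
```

Request:
step_arm:
  steps:
    - [0, -2, 0, 0.03, -0.012, -0.005]
    - [0, -2, 0, 0.065, -0.025, -0.005]
    - [0, -1.5, 0, 0.07, -0.027, 0]
    - [-0.6, -1.5, 0, 0.07, -0.027, 0]
    - [-0.6, -1.5, 0, 0.07, -0.027, 0]
    - [-0.6, -1.5, 0, 0.07, -0.027, 0]
    - [-0.6, -1.2, 0, 0.05, -0.019, 0]
    - [0, 0, 0, 0, 0, 0]

```text
clock: 13.88
position: [0.5609, -0.1715, 0.2574]
ee_rot: [-2.343, -1.587, -0.541]
force: [-0.1, -0.4, -2.7]
width: 0.653
gripper_force: 35.0
```

```bash
cat > pour.py <<'E'
import sys
from go import *
m=np.array([.5325,-.2455,0]);phi=1.2;e=np.array([np.cos(phi),np.sin(phi),0])
def tgt(th,z,b): return m+b*e+[0,0,z]+tool(phi,th)[1].apply([.070,0,0])
o=observe();r=R.from_rotvec(o["ee_rot"])*R.from_euler("x",-np.pi)
th=-np.arcsin(np.clip(r.apply([-1,0,0])[2],-1,1));th=-(-th)
lip=o["position"]-r.apply([.07,0,0]);l=lip-m
print("tilt",np.arcsin(r.apply([1,0,0])[2]).round(3),"lip back",(l@e).round(4),"side",(l@[-e[1],e[0],0]).round(4),"z",lip[2].round(4))
delta(tgt(*map(float,sys.argv[1:4])),phi,float(sys.argv[1]))
E
python3 pour.py 0.8 0.208 0.02
```

```text
tilt 0.458 lip back 0.0165 side 0.001 z 0.2265
clock 13.88 pos [ 0.5609 -0.1715  0.2574] F [-0.1 -0.4 -2.7] w 0.653 shift mm [-3.5 -9.9  0.8] turn [ 0.316 -0.131  0.007] q [ 0.73  0.44 -0.37  1.65 -0.34  1.11  0.17]
```

Request:
step_arm:
  steps:
    - [-0.3, -1, 0, 0.032, -0.013, 0]
    - [-0.3, -1, 0, 0.032, -0.013, 0]
    - [-0.4, -1, 0, 0.032, -0.013, 0]
    - [-0.4, -1, 0, 0.032, -0.013, 0.001]
    - [0, 0, 0, 0, 0, 0]
    - [0, 0, 0, 0, 0, 0]
    - [-0.4, -1, 0, 0.032, -0.013, 0.001]
    - [-0.4, -1, 0, 0.032, -0.013, 0.001]
    - [-0.4, -1, 0, 0.032, -0.013, 0.001]
    - [0, 0, 0, 0, 0, 0]
    - [0, 0, 0, 0, 0, 0]
    - [-0.4, -1, 0, 0.032, -0.013, 0.001]
    - [-0.4, -1, 0, 0.032, -0.013, 0.001]
    - [-0.4, -1, 1, 0.032, -0.013, 0.001]
    - [0, 0, 0, 0, 0, 0]
    - [0, 0, 0, 0, 0, 0]

```text
clock: 15.22
position: [0.5592, -0.178, 0.2611]
ee_rot: [-2.098, -1.445, -0.891]
force: [0.1, 0.8, -1.0]
width: 0.652
gripper_force: 35.0
```

```bash
python3 pour.py 1.2 0.200 0.02; python3 -c "
from h import *
t=snap('top','t3.png');s=snap('scene','s3.png')
a=cv2.resize(t[150:270,370:500],(480,443));b=cv2.resize(s[160:320,180:300],(320,427));b=cv2.copyMakeBorder(b,0,16,0,0,0)
cv2.imwrite('pics/c5.png',np.hstack([a,b]))"
```

```text
tilt 0.801 lip back 0.0238 side -0.0008 z 0.2109
clock 15.22 pos [ 0.5592 -0.178   0.2611] F [ 0.1  0.8 -1. ] w 0.652 shift mm [-10.2 -25.2   4.1] turn [ 0.373 -0.141 -0.004] q [ 0.95  0.57 -0.47  1.65 -0.59  1.19  0.45]
```

View pics/c5.png

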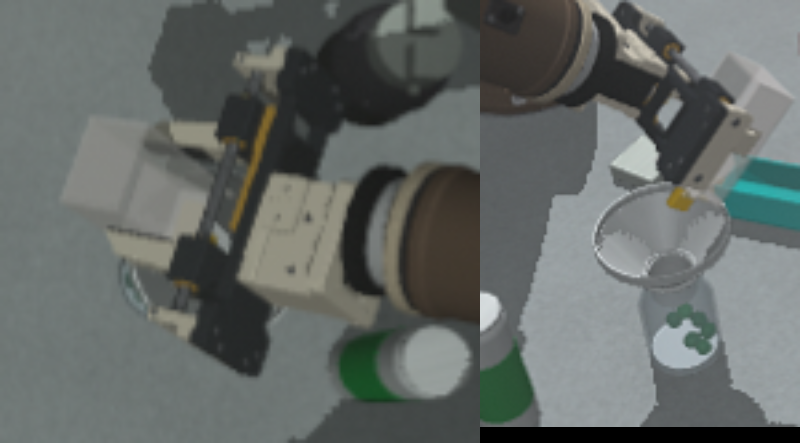

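The scene crop shows the yellow pull inside the funnel's rim and about six green stones lying in the jar around crop (690,328). I'm tipping further so any last stone comes out.

Request:
step_arm:
  steps:
    - [-0.7, -2, 0.3, 0.032, -0.012, 0]
    - [-1, -2.2, 0.3, 0.037, -0.014, 0]
    - [-1, -2.2, 0.4, 0.037, -0.014, 0]
    - [-1, -2.2, 0.4, 0.037, -0.014, 0]
    - [-1, -2.2, 0.4, 0.037, -0.014, 0]
    - [-1, -2.2, 0.4, 0.037, -0.014, 0]
    - [-1, -2.2, 0.4, 0.037, -0.014, 0]
    - [-1, -2.2, 0.4, 0.037, -0.014, 0]
    - [-1, -2.2, 0.4, 0.037, -0.014, 0]
    - [0, 0, 0, 0, 0, 0]
    - [0, 0, 0, 0, 0, 0]
    - [0, 0, 0, 0, 0, 0]
    - [0, 0, 0, 0, 0, 0]

```text
clock: 16.4
position: [0.5508, -0.1969, 0.2654]
ee_rot: [-1.826, -1.259, -1.189]
force: [0.3, 0.2, -2.4]
width: 0.654
gripper_force: 35.0
```

```bash
python3 pour.py 0.5 0.235 0.03; python3 -c "
from h import *
s=snap('scene','s4.png')
b=cv2.resize(s[200:320,190:310],(600,600),interpolation=cv2.INTER_CUBIC)
cv2.imwrite('pics/c6.png',b)"
```

```text
tilt 1.152 lip back 0.0234 side 0.0002 z 0.2014
clock 16.4 pos [ 0.5508 -0.1969  0.2654] F [ 0.3  0.2 -2.4] w 0.654 shift mm [14.8 36.7  3.2] turn [-0.607  0.238 -0.006] q [ 1.11  0.75 -0.54  1.62 -0.75  1.33  0.64]
```

View pics/c6.png

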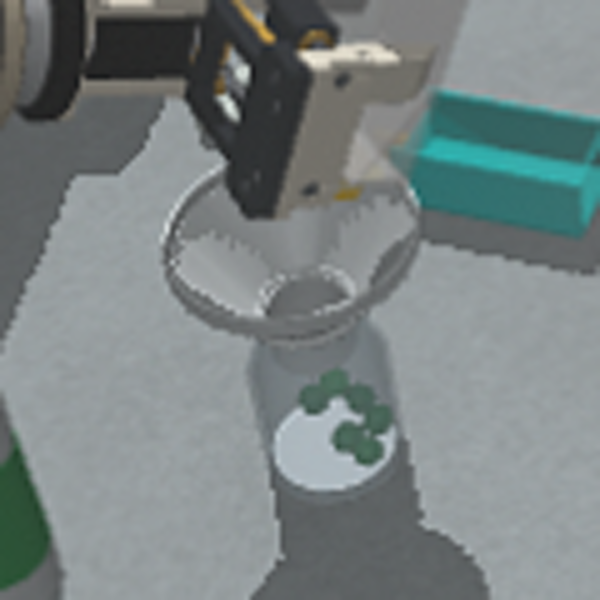

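The enlarged crop shows six stones in the jar at crop (315,398), (335,382), (358,395), (378,418), (350,438) and (368,450). The funnel is seated and upright. I'm levelling the drawer and carrying it back.

Request:
step_arm:
  steps:
    - [0, 1, 8, -0.03, 0.012, 0]
    - [1.5, 4, 8, -0.09, 0.035, 0]
    - [1.5, 4, 8, -0.105, 0.041, 0]
    - [1.5, 5, 5, -0.105, 0.041, 0]
    - [1.5, 5, 2, -0.105, 0.041, 0]
    - [1.5, 5, 0, -0.105, 0.041, 0]
    - [1.5, 5, 0, -0.105, 0.041, 0]
    - [1.5, 5, 0, -0.105, 0.041, 0]
    - [1.5, 5, 0, -0.105, 0.041, 0]
    - [1.5, 5, 0, -0.105, 0.041, 0]
    - [0, 5, 0, -0.1, 0.039, 0]
    - [0, 5, 0, -0.02, 0.008, 0]
    - [0, 0, 0, 0, 0, 0]

```text
clock: 17.53
position: [0.5649, -0.1379, 0.2968]
ee_rot: [2.583, 1.788, -0.011]
force: [-0.6, 1.0, -1.4]
width: 0.652
gripper_force: 35.0
```

```bash
python3 -c "
from go import *
delta([.519,.1405,.26],-.108)
delta([.519,.1405,.26],1.2)"
```

```text
clock 17.53 pos [ 0.5649 -0.1379  0.2968] F [-0.6  1.  -1.4] w 0.652 shift mm [-45.9 278.4 -36.8] turn [ 0.    -0.007 -1.319] q [ 0.36  0.35 -0.3   1.58  0.11  1.23 -0.32]
clock 17.53 pos [ 0.5649 -0.1379  0.2968] F [-0.6  1.  -1.4] w 0.652 shift mm [-45.9 278.4 -36.8] turn [ 0.004 -0.005 -0.011] q [ 0.36  0.35 -0.3   1.58  0.11  1.23 -0.32]
```

Request:
step_arm:
  steps:
    - [-1, 6, 0, 0, 0, -0.03]
    - [-2, 12, 0, 0, 0, -0.06]
    - [-2.5, 15, 0, 0, 0, -0.07]
    - [-2.5, 15, -2, 0, 0, -0.07]
    - [-2.5, 15, -2, 0, 0, -0.07]
    - [-2.5, 15, -2, 0, 0, -0.07]
    - [-2.5, 15, -2, 0, 0, -0.07]
    - [-2.5, 15, -3, 0, 0, -0.07]
    - [-2.5, 15, -3, 0, 0, -0.07]
    - [-2.5, 15, -3, 0, 0, -0.07]
    - [-2.5, 15, -3, 0, 0, -0.07]
    - [-2.5, 15, -3, 0, 0, -0.07]
    - [-2.5, 15, -3, 0, 0, -0.07]
    - [-2.5, 15, -3, 0, 0, -0.07]
    - [-2.5, 15, -3, 0, 0, -0.07]
    - [-2.5, 15, -3, 0, 0, -0.07]
    - [-2.5, 15, -2, 0, 0, -0.07]
    - [-2.5, 15, 0, 0, 0, -0.07]
    - [-2.5, 15, 0, 0, 0, -0.07]
    - [-1, 10, 0, 0, -0.004, -0.04]

```text
clock: 19.2
position: [0.5171, 0.14, 0.2589]
ee_rot: [-3.129, 0.191, 0.005]
force: [0.4, 0.2, -1.2]
width: 0.652
gripper_force: 35.0
```

```bash
python3 -c "
from go import *
delta([.519,.1405,.034],-.108)"
```

```text
clock 19.2 pos [0.5171 0.14   0.2589] F [ 0.4  0.2 -1.2] w 0.652 shift mm [   1.9    0.5 -224.9] turn [-0.007 -0.003  0.014] q [-0.21  0.29 -0.19  1.76  0.05  1.1  -2.11]
```

Request:
step_arm:
  steps:
    - [0, 0, -10, -0.002, 0, 0.004]
    - [0, 0, -20, -0.002, 0, 0.004]
    - [0, 0, -25, -0.002, 0, 0.004]
    - [0, 0, -25, 0, -0.001, 0]
    - [0, 0, -25, 0, -0.001, 0]
    - [0, 0, -25, 0, 0, 0]
    - [0, 0, -25, 0, 0, 0]
    - [0, 0, -25, 0, 0, 0]
    - [0, 0, -20, 0, 0, 0]
    - [0, 0, -10, 0, 0, 0]
    - [0, 0, -6, 0, 0, 0]
    - [0, 0, -4, 0, 0, 0]
    - [0, 0, 0, 0, 0, 0]
    - [0, 0, 0, 0, 0, 0]

```text
clock: 20.37
position: [0.5181, 0.1394, 0.0395]
ee_rot: [3.137, -0.166, 0.001]
force: [0.7, -0.5, -2.3]
width: 0.652
gripper_force: 35.0
```

```bash
python3 -c "
from go import *
delta([.519,.1405,.0315],-.108)"
```

```text
clock 20.37 pos [0.5181 0.1394 0.0395] F [ 0.7 -0.5 -2.3] w 0.652 shift mm [ 0.9  1.1 -8. ] turn [ 0.001  0.001 -0.002] q [-0.25  0.56 -0.16  1.98  0.15  0.61 -2.18]
```

Request:
step_arm:
  steps:
    - [0, 0, -3, 0, 0, 0]
    - [0, 0, -2, 0, 0, 0]
    - [0, 0, -2, 0, 0, 0]
    - [0, 0, -1, 0, 0, 0]
    - [0, 0, 0, 0, 0, 0]

```text
clock: 20.78
position: [0.5176, 0.1395, 0.0314]
ee_rot: [3.136, -0.166, 0.0]
force: [-3.8, -1.0, 7.9]
width: 0.654
gripper_force: 35.0
```

On the bench, with a light contact force. I'll release and rise.

Request:
step_arm:
  steps:
    - [0, 0, 0, 0, 0, 0]
    - [0, 0, 0, 0, 0, 0]
    - [0, 0, 0, 0, 0, 0]
    - [0, 0, 0, 0, 0, 0]
    - [0, 0, 10, 0, 0, 0]
    - [0, 0, 25, 0, 0, 0]
    - [0, 0, 30, 0, 0, 0]
    - [0, 0, 30, 0, 0, 0]
    - [0, 0, 30, 0, 0, 0]
    - [-20, 0, 20, 0, 0, 0]
    - [-30, 0, 10, 0, 0, 0]
    - [-30, 0, 10, 0, 0, 0]
    - [-30, 0, 0, 0, 0, 0]
    - [-25, 0, 0, 0, 0, 0]
    - [0, 0, 0, 0, 0, 0]
    - [0, 0, 0, 0, 0, 0]
  gripper: 0.82

```text
clock: 22.12
position: [0.3818, 0.1394, 0.1966]
ee_rot: [3.136, -0.164, 0.001]
force: [0.2, -0.4, -0.0]
width: 0.82
gripper_force: 0.0
```

```bash
python3 -c "
from h import *
t=snap('top','t5.png');s=snap('scene','s5.png')
a=cv2.resize(t[150:280,230:500],(800,385));b=cv2.resize(s[170:310,180:420],(364,212))
b=cv2.copyMakeBorder(b,0,0,0,436,0)
cv2.imwrite('pics/c7.png',np.vstack([a,b]))"
```

```text
(no output)
```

View pics/c7.png

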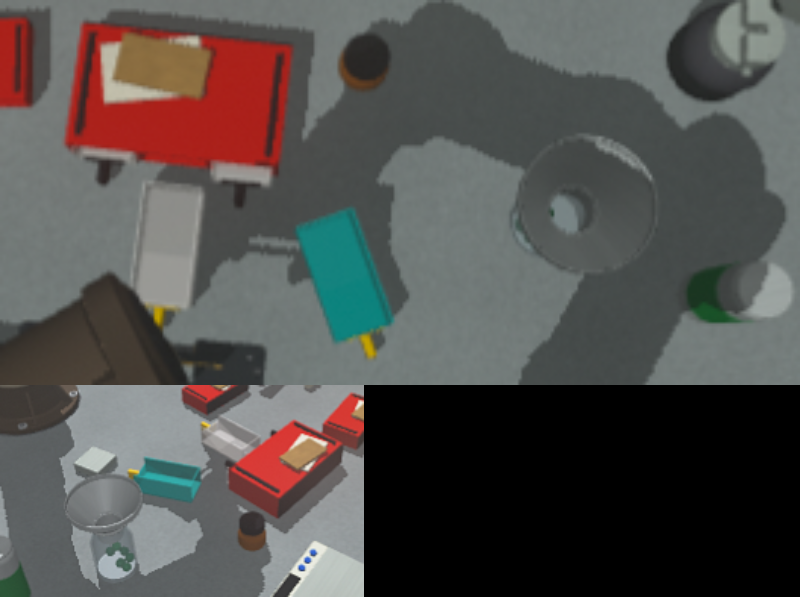

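The empty drawer stands flat at crop (165,245) with the gripper clear of it. The stones are in the jar, the funnel is seated, and nothing else has moved.

```bash
python3 -c "
from cell import job
print(job.sign_off())"
```

```text
the job is handed in; nothing more can be done
None
```

I handed the job in at about 22 s: all six stones are in the jar, the funnel is still seated, the empty drawer stands upright on the bench, and nothing else looked disturbed in the last pictures; the hand-in call gave no verdict.

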